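# Wind and pin the roller-blind spring

### The job

Take the square-headed locking pin from its wooden holder, put it through the hole in the sprung wheel's lug and, holding it there, wind the wheel round anticlockwise (seen from above) with it until it finds the slot in the drum beneath. Press it fully home, collar down on the lug, so that the blind's spring stays wound when you let go. Feel for the slot: do not press or push with the pin harder than about 30 N, do not let the wheel fly back, and leave the ball-headed stud and the crockery where they are.

Things in the scene. Friction and masses are not known exactly. Their poses are not given: they have to be found in the camera images.
- tensioner: Blind-spring winder, fixed: round dark steel base (190 mm across, 12 mm high), an aluminium drum on it and a spoked wheel with a black rim (162 mm across) above. Origin: on the wheel's upright axis at table height; z up; x points from the axis to the wheel's lug when the wheel is at rest.
- drum_top (a point): On the wheel's axis at the drum's flat top, 40 mm above the table; axes as the winder. The drum (150 mm across) does not turn. Its one slot, 55 mm from the axis, is 22 mm deep, 12 mm wide along the turning, 18 mm long radially. It lies 1.2 rad anticlockwise of x, give or take 0.5: it differs in every winder, so must be felt (it also shows between the spokes at rest).
- wheel_hole (a point): Centre of the hole in the wheel's steel lug, at its upper face; moves with the wheel. The lug is a 34 x 34 x 14 mm block centred 55 mm from the axis, upper face 56 mm and lower face 42 mm above the table; the upright round hole, 14 mm wide, goes right through. The hub (44 mm across) stands 4 mm above the lug; nothing else on the wheel is higher.
- pin: Locking pin, steel, 60 g, upright in a hole of the holder. Origin: centre of the underside of its collar (22 mm across, 4 mm thick); z up. Above it a square head 16 x 16 mm, faces along x and y, top 38 mm above the origin; below it a round shaft 10 mm across, 32 mm long, tip slightly bevelled (0.8 mm). Tip on the drum top: collar 16 mm above the lug. Tip in the slot, fully home: collar on the lug.
- stud: Ball-headed stud, not wanted: a collar like the pin's (origin at its underside), a ball 22 mm across on a thin neck, top 35 mm above the origin, and a 16 mm shaft, too short to lock. It stands in the holder's other hole and must stay there.
- holder: Wooden block 150 x 60 x 40 mm, fixed, with two upright holes 13 mm wide, 40 mm either side of its middle along its long axis x. Origin: centre of its underside. Pin and stud each stand in one, collar on the block's top; which is where changes. The pin's x is within 0.15 rad of the holder's.
- wheel (a joint): Turn of the wheel about the upright axis, rad: 0 at rest against its stop, growing anticlockwise seen from above, far stop at 2.0. A spring always drives it back to 0: 2.4 N at the lug's hole at 0, 4.8 N at 1.2 rad, 5.8 N at 1.7 rad. Unpinned and let go, it flies back. Under this load the pin rubs in the lug (some 2 to 5 N along the pin), besides what the tip feels.
- pin_tip (a point): Tip of the locking pin: centre of the shaft's lower end, 32 mm below the pin's origin.
- kettle: Bystander: glass electric kettle, 156 mm across, 216 mm tall. Origin: centre of its underside.
- teapot: Bystander: white porcelain teapot, 132 mm across the belly, 124 mm tall. Origin: centre of its underside.
- tub: Bystander: white plastic tub with grey lid, 108 x 148 x 87 mm. Origin: centre of its underside.
- bowl_a: Bystander: dark wooden bowl, 116 mm across, 48 mm tall. Origin: centre of its underside.
- bowl_b: Bystander: paler wooden bowl, 132 mm across, 55 mm tall. Origin: centre of its underside.
- mug: Bystander: blue mug, 76 mm across, 90 mm tall. Origin: centre of its underside.

How it is judged:
By the outcome, as a careful person would: the job done as asked, in the order asked, and still so for the second after the job is handed in, with the robot touching nothing.
It also fails if it takes over 72 s, if anything falls off the work surface, if the arm or the gripper's body presses on something with over 40 N, if the wrist force passes 120 N, or if a joint passes its speed limit or range.

### The arm

A 6-joint arm with a two-finger parallel gripper is mounted at the origin on the work surface. World frame = base frame: x ahead of the robot, y to its left, z up, the work surface at z = 0. Lengths are in mm, angles in rad, forces in N, time in s.
With the tool pointing down it reaches from about 200 to 875 mm from the base axis. Payload 3.4 kg.
Tool frame: the origin (TCP) lies between the finger pads; the fingertips stand 17 mm ahead of it and the grasp point (between the pads) lies 2 mm behind it; z points along the fingers, y is the line along which they close (so a half turn about z gives the same grasp; the last joint's range is limited). The gripper opens to 94 mm and grips with 3 to 60 N. Pads are 16 mm wide; open, the fingers measure 119 mm over their backs; the gripper's body (75 mm by 177 mm) begins 78 mm behind the grasp point.
Start: joints at [1.178, 0.276, 1.505, -0, 1.361, -0.121], TCP at [154.384, 553.922, 222.493] pointing down, gripper open.
Joint ranges: [-2.89, 2.89], [-0.75, 2.08], [0.22, 2.7], [-1.18, 4.32], [0.11, 2.71], [-2.7, 2.7]. Speed limits (rad/s): [2.57, 2.57, 3.14, 3.14, 3.14, 3.14].

### API

Orientations are given as [roll, pitch, yaw] about the fixed x, y, z axes, in that order (R = Rz(yaw) Ry(pitch) Rx(roll)).
In Python, from rig import robot, imaging gives the robot as it stands. Calls block until the motion is done:
- robot.move_to(position, orientation): joint-space move of the TCP to a pose.
- robot.move_linear(position, orientation=None, v=150, stop_force=None): straight line of the TCP; orientation=None keeps the orientation; v is the mean speed in mm/s. With stop_force (N) it stops when the force on the tool has changed by that much, and returns True; else False.
- robot.goto_joints(angles): joint-space move.
- robot.ungrasp() and robot.grasp(): open the fingers fully, or close them until they stop; the grip force is fixed at half the most.
- robot.sleep(seconds).
- robot.solve_ik(position, orientation): joint angles nearest the present ones, or None.
- robot.get_obs(): the state.
- imaging.read_camera(name): name is "side" or "top"; returns the picture (384x512x3 uint8, red, green, blue); there is no depth.
- imaging.get_calibration(name): a dict with "fov_y" (degrees; the focal length in pixels is half the picture's height over the tangent of half this angle, whatever the lens; pixels are square), "cx", "cy" (the principal point, pixels), "R" (3x3) and "t" (3): a world point X has camera coordinates R X + t. Camera axes: x right, y down, z forward; pixel columns grow to the right and rows downward; lengths in mm; the calibration is good to about 2 mm. A picture is of the moment at which its call begins. get_calibration takes no time and is no camera call.
A pose or a line that the arm cannot do raises robot.MotionError and nothing moves.
- robot.job_done(): hands the job in; it is judged then, once.
The state is a dict: "time_s": time; "joint_pos": joint angles; "dq": joint speeds; "joint_efforts": joint torques, N m; "tool_pos": TCP position; "eef_rot": TCP orientation; "contact_force": force on the tool from outside, world axes, zero at the start; "wrist_torque": the same for the moment, N m; "width": finger opening in mm; "grip_force": force on a finger pad.
Only numpy, scipy, OpenCV 4.12 (cv2) and the standard library are available. Lean on these libraries where they do the work, as an engineer would, in place of code of your own. Each camera call takes 0.05 s, during which the arm holds its last target. There are 200 camera calls.

## Working session

There is one attempt and no reset: what is moved stays moved. The work goes in short steps, each a Python script; the robot and the scene stay as the last script left them, time stands still between calls to the robot, and variables do not carry over. Pictures are saved under pics/ and viewed, at most 10 in all, crops included, and the job is handed in when it is done.

```bash
ls; mkdir -p pics; python3 - <<'E'
from rig import robot, imaging
import cv2
for n in("side","top"):
    im=imaging.read_camera(n); cv2.imwrite(f"pics/{n}0.png",cv2.resize(im[:,:,::-1],(768,576),interpolation=cv2.INTER_CUBIC))
    print(n,imaging.get_calibration(n))
print(robot.get_obs())
E
```

```text
pics
side {'fov_y': 50.86098598984002, 'cx': 259.0472814041236, 'cy': 193.866813561556, 'R': array([[ 0.83958657, -0.54294906,  0.01734097],
       [-0.34231576, -0.55358551, -0.75918575],
       [ 0.4217989 ,  0.63146607, -0.65064298]]), 't': array([-491.38039649,  247.42329626,  920.40605742])}
top {'fov_y': 57.465529696965525, 'cx': 255.96473643344666, 'cy': 186.40345266380697, 'R': array([[-0.02136705, -0.9997272 , -0.00943293],
       [-0.99847894,  0.02181813, -0.05063368],
       [ 0.05082567,  0.00833669, -0.99867274]]), 't': array([  16.25503443,  579.89722735, 1241.41304167])}
{'time_s': 0.1, 'joint_pos': array([ 1.17800245e+00,  2.76541907e-01,  1.50599963e+00, -2.25060824e-05,
        1.36067789e+00, -1.21006303e-01]), 'dq': array([ 2.15537863e-04, -2.29080663e-03, -4.96424494e-03,  9.06193305e-05,
       -3.39954980e-04,  1.75815263e-03]), 'joint_efforts': array([ 3.06591552e-03, -4.05453622e+01, -2.37781227e+01,  7.01861875e-02,
        2.97792431e-02, -6.61577656e-05]), 'tool_pos': array([154.19520133, 553.4483404 , 221.68816949]), 'eef_rot': array([-3.13997512e+00, -1.74526777e-04,  2.86980965e+00]), 'contact_force': array([ 0.69814853,  0.71237389, -0.27693009]), 'wrist_torque': array([ 0.01307595, -0.0093425 , -0.02786917]), 'grip_force': 0.0, 'width': 93.91186847260043}
```

View pics/top0.png

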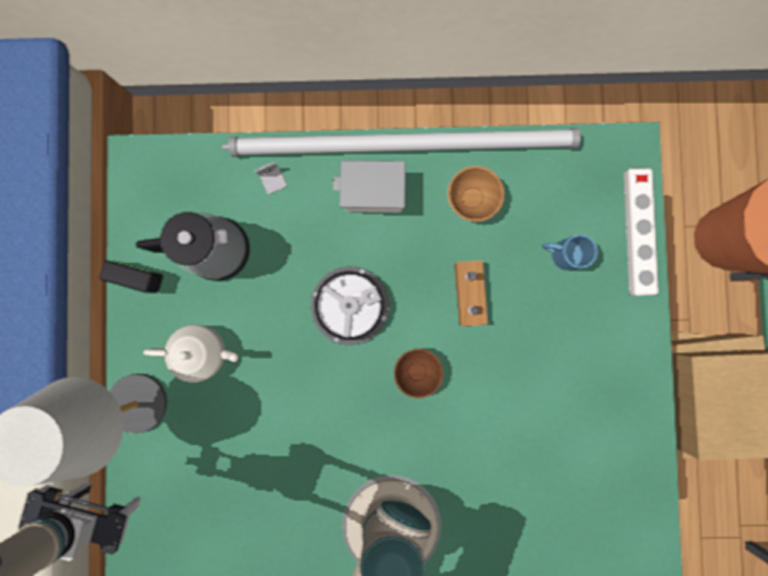

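View pics/side0.png

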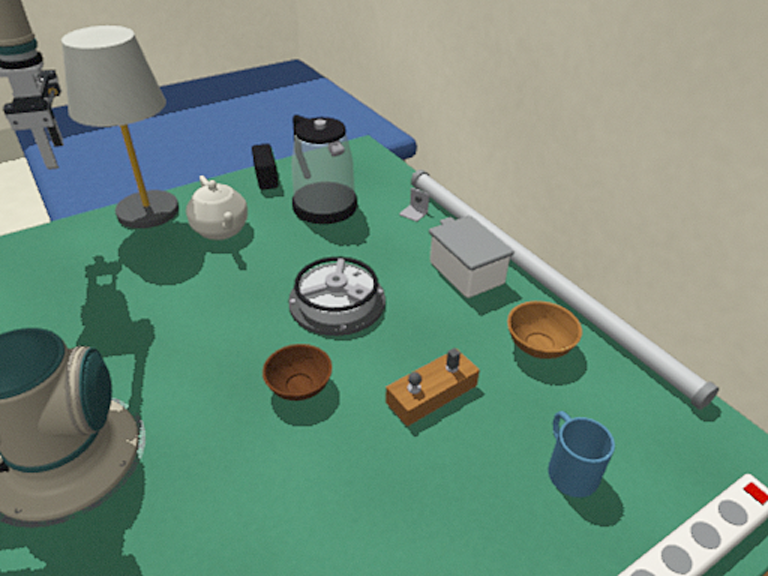

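The top view shows the winder near (350,305) with its lug to the upper right (367,296), and the holder at (472,293). In the side view the ball stud is at (415,380) and the square pin at (454,358), so the pin is the one at larger x. Next I'll zoom in on both.

```bash
python3 - <<'E'
from rig import robot, imaging
import cv2,numpy as np
t=np.mean([imaging.read_camera("top").astype(float) for _ in range(3)],0).astype(np.uint8)
s=np.mean([imaging.read_camera("side").astype(float) for _ in range(3)],0).astype(np.uint8)
np.save("pics/t.npy",t);np.save("pics/s.npy",s)
def crop(im,x,y,w,h,k): return cv2.resize(im[y:y+h,x:x+w,::-1],(w*k,h*k),interpolation=cv2.INTER_CUBIC)
A=crop(t,205,165,130,70,6)   # 780x420
cv2.imwrite("pics/tc.png",A)
B=crop(s,185,165,140,120,5)
cv2.imwrite("pics/sc.png",B)
E
```

```text
(no output)
```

View pics/tc.png

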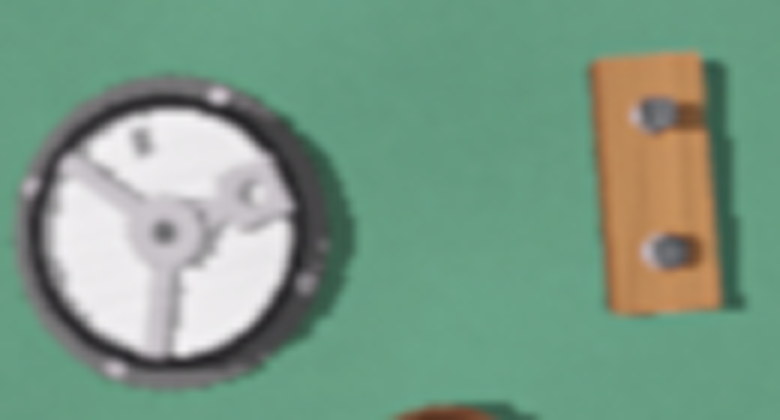

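View pics/sc.png

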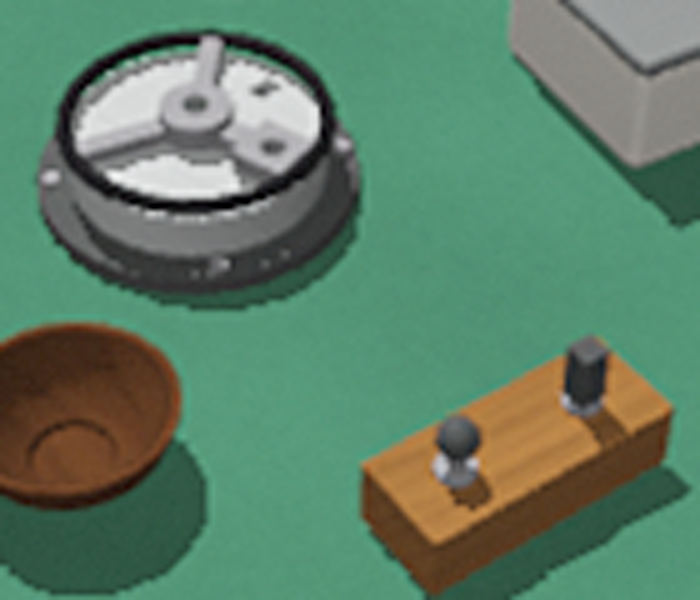

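Top crop: hub (166,232), lug hole (257,194), slot (143,141), pin head about (665,112), ball (672,250). Side crop: hub (197,103), hole (273,147), slot (265,88), pin top (588,349), ball (459,437). Now triangulating.

```bash
cat > vis.py <<'E'
from rig import imaging
import numpy as np
from scipy.optimize import least_squares
def full(v,p):
    k,x0,y0=(6,205,165) if v=="top" else (5,185,165)
    return np.array([(p[0]+.5)/k-.5+x0,(p[1]+.5)/k-.5+y0])
C={v:imaging.get_calibration(v) for v in("top","side")}
def proj(v,X):
    c=C[v];f=192/np.tan(np.radians(c["fov_y"]/2));q=np.atleast_2d(X)@c["R"].T+c["t"]
    return q[:,:2]/q[:,2:]*f+[c["cx"],c["cy"]]
def tri(a,b):
    g=lambda X:np.r_[proj("top",X)[0]-a,proj("side",X)[0]-b]
    r=least_squares(g,[500,0,50]);return r.x,r.fun
E
python3 - <<'E'
from vis import *
for n,a,b in[("hub",(166,232),(197,103)),("hole",(257,194),(273,147)),("slot",(143,141),(265,88)),("pintop",(666,112),(588,349)),("pincollar",(645,115),(583,403)),("ball",(672,250),(459,437)),("hc1",(592,64),(597,338)),("hc2",(697,54),(672,408)),("hc3",(720,305),(437,545)),("hc4",(612,312),(362,467))]:
    x,r=tri(full("top",a),full("side",b));print(n,x.round(1),r.round(2))
T={"hc":[(75,30),(75,-30),(-75,-30),(-75,30)]}
tp=[(592,64),(697,54),(720,305),(612,312)];sp=[(597,338),(672,408),(437,545),(362,467)]
def g(p):
    c,s=np.cos(p[2]),np.sin(p[2]);P=np.array([[p[0]+c*x-s*y,p[1]+s*x+c*y,40] for x,y in T["hc"]])
    return np.r_[(proj("top",P)-[full("top",q) for q in tp]).ravel(),(proj("side",P)-[full("side",q) for q in sp]).ravel()]
r=least_squares(g,[500,-200,0]);print(r.x,r.fun.round(1))
x,y,a=r.x;print("pinhole",x+40*np.cos(a),y+40*np.sin(a),"stud",x-40*np.cos(a),y-40*np.sin(a))
# known-height winder fit: hub z60, hole z56, slot z40
def h(p):
    x,y,a,b=p;P=np.array([[x,y,60],[x+55*np.cos(a),y+55*np.sin(a),56],[x+55*np.cos(b),y+55*np.sin(b),40]])
    return np.r_[(proj("top",P)-[full("top",q) for q in[(166,232),(257,194),(143,141)]]).ravel(),(proj("side",P)-[full("side",q) for q in[(197,103),(273,147),(265,88)]]).ravel()]
r=least_squares(h,[460,40,-1,0]);print(r.x,r.fun.round(2),r.x[3]-r.x[2])
E
```

```text
hub [521.   86.6  60.5] [-0.07  0.12  0.12 -0.  ]
hole [541.   34.4  56.4] [-0.19  0.34  0.31 -0.01]
slot [574.4 101.   39. ] [-0.1   0.19  0.18 -0.  ]
pintop [ 581.9 -199.    77.8] [-0.25  0.39  0.33 -0.02]
pincollar [ 584.9 -195.2   33.3] [ 0.13 -0.2  -0.17  0.01]
ball [ 503.5 -202.3   63.7] [-0.26  0.43  0.35 -0.02]
hc1 [ 616.2 -165.    36.7] [ 0.28 -0.42 -0.37  0.03]
hc2 [ 618.6 -225.1   38. ] [-0.1   0.14  0.12 -0.01]
hc3 [ 470.6 -233.5   37.7] [-0.25  0.42  0.33 -0.01]
hc4 [ 468.3 -171.5   33.1] [-0.14  0.24  0.2  -0.01]
[ 5.42480068e+02 -1.99872444e+02  5.62458146e-02] [ 0.6 -0.4  0.1 -0.   0.   0.8  0.9  1.  -0.2 -0.6  0.5 -0.5  0.  -0.2
  0.  -0.8]
pinhole 582.4168130991447 -197.62379714497587 stud 502.54332340802694 -202.12109017110856
[ 5.21102656e+02  8.63123932e+01 -1.19958376e+00  2.61888480e-01] [ 0.03  0.08 -0.37  0.34 -0.01  0.23  0.21  0.18  0.2  -0.03  0.19 -0.17] 1.461472236904893
```

```bash
cat > arm.py <<'E'
from rig import robot
import numpy as np
C=np.array([521.1,86.3]); PH0=-1.2; PIN=np.array([582.2,-198.1]); HY=0.056+np.pi
def rpy(y): return [np.pi,0,(y+np.pi)%(2*np.pi)-np.pi]
def show(tag=""):
    o=robot.get_obs(); print(tag,"t%.1f"%o["time_s"],o["tool_pos"].round(2),"yaw%.3f"%o["eef_rot"][2],"F",o["contact_force"].round(1),"M",o["wrist_torque"].round(2),"w%.1f g%.0f"%(o["width"],o["grip_force"]));return o
E
python3 - <<'E'
from arm import *
from vis import *
from rig import imaging
f=lambda v,p:least_squares(lambda X:(proj(v,[X[0],X[1],0])[0]-np.array(p)/1.5),[500,200]).x
print("kettle base",f("side",(325,213)),"lamp base",f("side",(147,211)),f("top",(138,403)))
robot.move_linear([97,348,300])
q=np.array(robot.get_obs()["joint_pos"]); q[0]=-0.33; q[5]=np.pi/2+q[0]-HY
robot.goto_joints(q); show()
robot.move_to([*PIN,160],rpy(HY)); show("above")
import cv2
im=imaging.read_camera("side");cv2.imwrite("pics/s1.png",cv2.resize(im[150:310,200:400,::-1],None,fx=3.5,fy=3.5,interpolation=cv2.INTER_CUBIC))
E
```

```text
kettle base [650.18358768 377.38702837] lamp base [297.36227538 602.52142622] [297.13541785 600.68595431]
 t3.8 [358.46 -48.78 299.57] yaw-3.085 F [ 0.5  0.2 -1.3] M [ 0.02  0.04 -0.03] w93.8 g0
above t5.0 [ 581.96 -197.32  160.93] yaw-3.085 F [-0.3 -0.1  0.6] M [-0.03 -0.02 -0.06] w94.0 g0
```

View pics/s1.png

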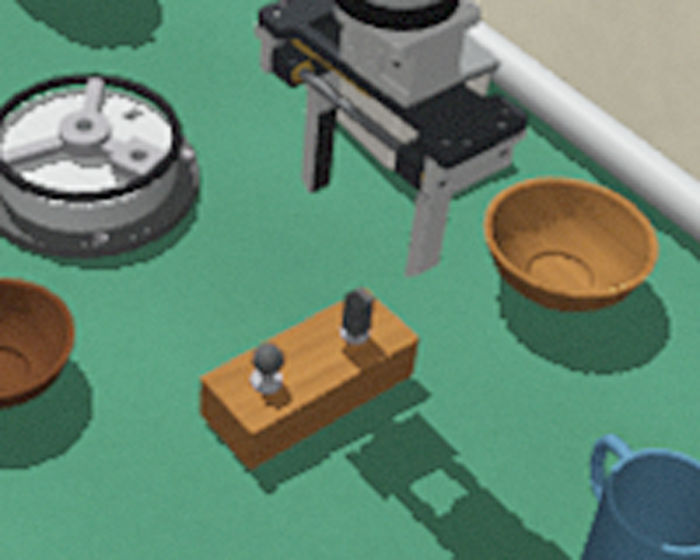

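The open fingers straddle the pin (358,315) along the holder's short axis, and nothing is in the way. I'll descend, grasp and lift.

```bash
python3 - <<'E'
from arm import *
robot.move_linear([*PIN,66],stop_force=10,v=100); show("down")
robot.grasp(); show("grasp")
print(robot.move_linear([*PIN,72],v=60)); show("up6")
robot.move_linear([*PIN,165],v=120); show("lift")
yaw=PH0+np.pi; P=C+55*np.array([np.cos(PH0),np.sin(PH0)])
robot.move_to([*P,165],rpy(yaw)); robot.sleep(.3); show("over hole"); print(P)
import cv2
from rig import imaging
S=imaging.read_camera("side");T=imaging.read_camera("top")
np.save("pics/S1.npy",S);np.save("pics/T1.npy",T)
a=cv2.resize(S[125:265,185:310,::-1],None,fx=4,fy=4,interpolation=cv2.INTER_CUBIC)
cv2.imwrite("pics/s2.png",a)
E
```

```text
down t6.1 [ 582.74 -198.34   66.67] yaw-3.086 F [0.4 0.3 0.7] M [ 0.01  0.02 -0.04] w93.8 g0
grasp t7.3 [ 582.17 -198.06   65.94] yaw-3.086 F [ 0.7 -0.9  0.4] M [ 0.   -0.01  0.03] w15.9 g30
False
up6 t7.5 [ 582.61 -198.3    72.57] yaw-3.086 F [ 0.3 -0.1  0.2] M [ 0.06 -0.02  0.04] w15.9 g30
lift t8.4 [ 581.59 -197.83  164.18] yaw-3.086 F [-0.4  0.5 -0.6] M [ 0.01  0.03 -0.04] w15.8 g30
over hole t10.2 [541.16  34.69 164.95] yaw1.941 F [ 0.1 -0.1 -0.3] M [-0.08  0.02 -0.05] w15.8 g30
[541.0296765   35.03785027]
```

View pics/s2.png

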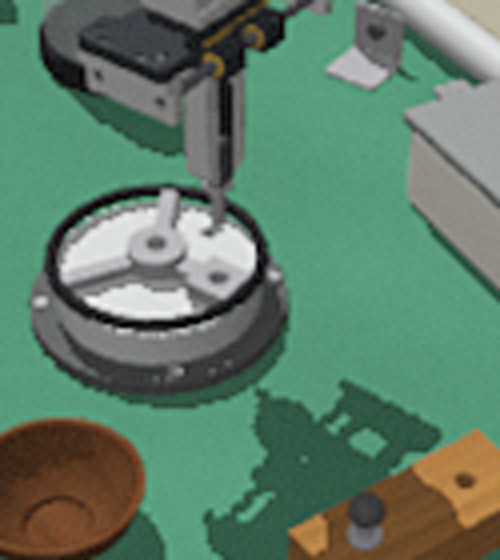

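The pin is held upright with its tip at about (214,226) in the crop, above the lug hole at (217,276). The stud is untouched. I'll lower it by feel: stopping at TCP z≈114 means it's on the lug, z≈98 means through the hole.

```bash
python3 - <<'E'
from arm import *
from vis import proj
P=C+55*np.array([np.cos(PH0),np.sin(PH0)])
p=proj("side",[*P,107])[0]; print("expected tip in crop",((p-[185,125])+.5)*4-.5)
robot.move_linear([*P,122],v=100); robot.sleep(.2); show("pre")
print(robot.move_linear([*P,97],v=25,stop_force=5)); show("down")
E
```

```text
expected tip in crop [218.02777772 220.62664686]
pre t11.1 [541.63  35.01 122.79] yaw1.942 F [ 0.3 -0.4 -1.5] M [-0.06  0.02 -0.02] w16.2 g30
True
down t12.0 [541.27  35.46  97.9 ] yaw1.941 F [-1.3 -0.1  3.7] M [-0.03  0.1  -0.06] w15.9 g30
```

First try went through the hole: contact with the drum top at TCP z≈98. I'll lift slightly and wind to just short of the estimated slot.

```bash
cat >> arm.py <<'E'
R=55.
def arc(phi,z,v=40,r=None,stop=None): return robot.move_linear([*(C+(r or R)*np.array([np.cos(phi),np.sin(phi)])),z],rpy(phi+np.pi),v=v,stop_force=stop)
E
python3 - <<'E'
from arm import *
arc(PH0,99.5,10)
for phi in np.linspace(PH0,0.13,10)[1:]:
    s=arc(phi,99.5,40,stop=15); o=show("%.2f"%phi)
    d=o["tool_pos"][:2]-C; print("   r %.1f phi %.3f"%(np.hypot(*d),np.arctan2(d[1],d[0])),s)
    if s: break
E
```

```text
-1.05 t12.7 [546.69  38.09  98.99] yaw2.088 F [-2.7 -0.7 -0.3] M [-0.17  0.62 -0.01] w15.5 g30
   r 54.6 phi -1.083 False
-0.90 t13.1 [553.63  42.89  98.94] yaw2.235 F [-3.3 -0.7 -0.6] M [-0.12  0.74  0.01] w15.7 g30
   r 54.2 phi -0.928 False
-0.76 t13.4 [559.92  48.35  98.98] yaw2.382 F [-3.9 -0.9 -2.2] M [-0.17  0.83 -0.03] w15.9 g30
   r 54.3 phi -0.774 False
-0.61 t13.8 [565.24  54.58  99.03] yaw2.530 F [-3.6 -2.  -2.4] M [-0.3   0.9  -0.01] w15.5 g30
   r 54.4 phi -0.623 False
-0.46 t14.1 [569.57  61.48  99.14] yaw2.677 F [-4.  -1.8 -3.4] M [-0.41  0.96 -0.05] w15.8 g30
   r 54.5 phi -0.473 False
-0.31 t14.5 [572.92  68.9   99.32] yaw2.825 F [-4.4 -1.5 -2.7] M [-0.62  1.09 -0.03] w15.7 g30
   r 54.7 phi -0.324 False
-0.17 t14.8 [575.03  76.57  99.35] yaw2.972 F [-3.6 -3.5 -3.4] M [-0.78  0.97 -0.03] w16.1 g30
   r 54.8 phi -0.178 False
-0.02 t15.2 [576.04  84.3   99.42] yaw3.120 F [-3.7 -4.4 -4.1] M [-0.96  0.88  0.02] w15.8 g30
   r 55.0 phi -0.036 False
0.13 t15.5 [575.92  92.08  99.48] yaw-3.015 F [-3.4 -4.9 -3.8] M [-1.08  0.79 -0.04] w15.9 g30
   r 55.1 phi 0.105 False
```

```bash
python3 - <<'E'
from arm import *
phi=0.15; found=False
while phi<0.42:
    arc(phi,98.9,15)
    s=arc(phi,93.5,15,stop=9); o=robot.get_obs(); d=o["tool_pos"][:2]-C
    print("%.3f act %.3f z %.2f t %.1f"%(phi,np.arctan2(d[1],d[0]),o["tool_pos"][2],o["time_s"]),o["contact_force"].round(1),s)
    if o["tool_pos"][2]<95.5: found=True;break
    phi+=0.015
print(found,phi)
E
```

```text
0.150 act 0.114 z 97.84 t 16.1 [-0.6 -0.6  4.8] True
0.165 act 0.143 z 97.81 t 16.9 [-0.2 -0.4  3.5] True
0.180 act 0.160 z 97.81 t 17.5 [-0.2  0.1  4.1] True
0.195 act 0.175 z 97.76 t 18.1 [ 0.7 -0.6  3.3] True
0.210 act 0.189 z 97.68 t 18.8 [ 0.1 -1.2  3.6] True
0.225 act 0.200 z 97.51 t 19.4 [-0.5 -1.9  4.3] True
0.240 act 0.226 z 96.50 t 20.1 [ 0.9  0.2 -0.8] True
0.255 act 0.241 z 93.89 t 21.0 [-0.3 -5.2  1. ] False
True 0.25500000000000006
```

The tip dropped into the slot at φ≈0.25. I'll press it home gently, checking lateral force.

```bash
python3 - <<'E'
from arm import *
phi=0.262
arc(phi,93.5,10); show("centre")
for z in (90,86,83.5,81.5,80):
    s=arc(phi,z,20,stop=14); o=show(str(z)+str(s))
    if s: break
E
```

```text
centre t21.3 [574.29  99.78  93.88] yaw-2.879 F [-0.5 -5.7  2.4] M [-1.19  0.1  -0.01] w15.9 g30
90False t21.6 [574.26  99.79  90.17] yaw-2.879 F [-0.  -5.4  1.4] M [-1.16 -0.01 -0.03] w15.4 g30
86False t22.0 [574.25  99.81  86.12] yaw-2.879 F [-0.6 -5.  -0.2] M [-1.17 -0.01 -0.03] w15.9 g30
83.5False t22.2 [574.23  99.81  83.64] yaw-2.879 F [ 0.4 -5.9  0.7] M [-1.11  0.05  0.01] w16.2 g30
81.5False t22.5 [574.34  99.82  81.94] yaw-2.879 F [-1.1 -5.7  1.8] M [-1.06  0.07 -0.  ] w16.0 g30
80False t22.7 [574.4   99.78  81.86] yaw-2.879 F [-3.4 -5.4  9.2] M [-1.19  0.46 -0.05] w15.3 g30
```

The collar is down on the lug (TCP z 81.9, 9 N). Before releasing, I'll ease the spring load onto the slot wall.

```bash
python3 - <<'E'
from arm import *
phi=0.262
for k in range(12):
    phi-=0.005; arc(phi,80.6,10)
    o=robot.get_obs();F=o["contact_force"];t=F[:2]@[-np.sin(phi),np.cos(phi)]
    print("%.3f Ft %.1f Fz %.1f"%(phi,t,F[2]),o["tool_pos"].round(2))
    if t>-1.5: break
robot.ungrasp(); o=show("open"); p=o["tool_pos"]
robot.move_linear([p[0],p[1],p[2]+100],v=80)
robot.move_linear([440,40,300],v=200); show("away")
import cv2
from rig import imaging
S=imaging.read_camera("side")
cv2.imwrite("pics/s3.png",cv2.resize(S[125:285,185:345,::-1],None,fx=3.5,fy=3.5,interpolation=cv2.INTER_CUBIC))
E
```

```text
0.257 Ft -5.0 Fz 5.8 [574.38  99.54  81.89]
0.252 Ft -4.8 Fz 7.2 [574.47  99.36  81.91]
0.247 Ft -4.3 Fz 7.1 [574.46  99.33  81.87]
0.242 Ft -4.3 Fz 6.4 [574.48  99.26  81.89]
0.237 Ft -3.1 Fz 6.8 [574.48  99.24  81.9 ]
0.232 Ft -2.7 Fz 6.7 [574.49  99.17  81.9 ]
0.227 Ft -1.5 Fz 7.2 [574.51  99.14  81.9 ]
open t25.8 [574.63  98.69  80.57] yaw-2.915 F [-0.4  0.3  0.1] M [ 0.04  0.02 -0.01] w93.7 g0
away t28.2 [440.25  40.17 299.22] yaw-2.915 F [ 1.  -0.1 -0.1] M [0.05 0.   0.  ] w94.0 g0
```

View pics/s3.png

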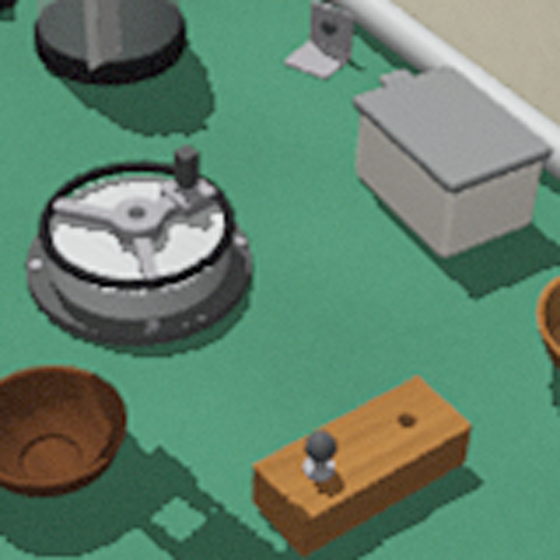

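The pin stands in the lug at (187,175) with its collar down. The wheel is still wound, with its lug at the slot. The stud is in its place at (320,455).

```bash
python3 -c "
from rig import robot
print(robot.job_done())"
```

```text
the job is handed in; nothing more can be done
None
```

The pin is locked fully home with its collar on the lug; after release the wheel stayed wound with stud and crockery untouched, and I handed the job in at about 28 s (no verdict was returned).

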